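# Load the mould scanner and latch its guard

## Task

Lay the brown rubber mould flat on the scanner's black mat, lengthwise inside the white outline (either end first); set it down, do not drop it. Then slide the amber guard shut over it until its latch clicks and holds it fully home. Leave the wax trees, the teal jar and the tape roll where they stand.

Things in the scene. Friction and masses are not known exactly. Their poses are not given: they have to be found in the camera images.
- scanner: fixed bench scanner: grey base 150 (x) by 400 mm (y), 25 mm high; white housing on its +y part (y 97 to 297 mm, 105 mm high), open loading bay on its -y part with a fixed wall at y -83 to -89 mm, 106 mm high. Origin on the table under the bay's centre; y runs from bay to housing, the line on which the guard slides; -x side toward the robot, z up. Bay sides are open (rails at x +-66, 28 mm high)
- stage (a point): centre of the top of the black mat in the loading bay, 27 mm above the table; axes as the scanner's. A white outline on the mat, 70 mm (x) by 97 mm (y) inside, is centred here: the mould's 50 mm side goes along x, its 77 mm side along y
- guard_handle (a point): middle of the black round grip bar on top of the guard (moves with it), 12 mm thick, 80 mm long along the scanner's x, its axis 150 mm above the table, 33 mm above the guard's top; grip it from above or push it sideways. Axes as the scanner's
- guard_top (a point): centre of the top of the guard (moves with it), 117 mm above the table: an amber clear hood, two sides and a top, open at both y ends, 132 mm (x) by 150 mm (y), axes as the scanner's. The grip bar lies 30 mm to its +y side
- guard (a joint): slide of the guard along the scanner's y, m: 0 = fully shut over the bay, at its stop; 0.20 = fully open over the housing; starts at 0.17 to 0.195. Takes 1.5 N to move. From 0.016 to 0.007 the spring catch resists (about 7 N in all, with a jolt on meeting it) and pushes it back if let go; past 0.007 the catch snaps in, pulls it to 0 and holds it
- catch (a joint): outward travel of the spring catch's roller, m: 0 = free, 0.004 as the guard's striker passes, 0.001 to 0.002 when latched. Its dark block, 65 mm high, stands on the -x side of the base at scanner x -85 to -113, y 45 to 79 mm
- mould: brown two-part rubber mould, a flat block 50 mm (x) by 77 mm (y) by 22 mm high, that lies alone on the table to the robot's right; origin at the centre of its underside, z up
- wax_tree: bystander: the green wax casting tree at the right, on a black round foot of 126 mm, 240 mm tall; origin under the centre of its foot
- teal_jar: bystander: teal screw jar, 60 mm wide, 60 mm high; origin at the centre of its underside
- tape_roll: bystander: lying roll of white tape, 58 mm wide, 24 mm high; origin at the centre of its underside
Mind the look-alikes: they are no part of the job. What is shaped like the mould but blue is not meant.

How it is judged:
By the outcome, as a careful person would: the job done as asked, in the order asked, and still so for the second after the job is handed in, with the robot touching nothing.
It also fails if it takes over 48 s, if anything falls off the work surface, if the arm or the gripper's body presses on something with over 40 N, if the wrist force passes 120 N, or if a joint passes its speed limit or range.

## Robot

A 7-joint arm with a two-finger parallel gripper is mounted at the origin on the work surface; the furniture and walls round the work are solid. World frame = base frame: x ahead of the robot, y to its left, z up, the work surface at z = 0. Lengths are in mm, angles in rad, forces in N, time in s.
With the tool pointing down it reaches from about 425 to 875 mm from the base axis. Payload 4.7 kg.
Tool frame: the origin (TCP) lies on the centre line of the jaws, within the pads' length; the fingertips stand 22 mm ahead of it and the grasp point (between the pads) lies 3 mm ahead of it; z points along the fingers, y is the direction in which the jaws open and shut (so a half turn about z gives the same grasp; the last joint's range is limited). The gripper opens to 85 mm and grips with 20 to 120 N. Pads are 22 mm wide; open, the fingers measure 114 mm over their backs; the gripper's body (76 mm by 85 mm) begins 54 mm behind the grasp point. The pads swing forward as they close: fully open they stand 13 mm farther back than shut.
Start: joints at [-1.266, 0.321, -0.07, 1.45, 0.023, 1.371, -0.057], TCP at [186.395, 622.722, 215.849] pointing down, gripper open.
Joint ranges: [-2.86, 2.86], [-0.3, 2.09], [-1.38, 1.24], [0.06, 2.45], [-1.56, 4.7], [0.09, 2.05], [-2.69, 2.69]. Speed limits (rad/s): [2.57, 2.57, 3.14, 3.14, 3.14, 3.14, 3.14].

## Interface

Orientations are given as a unit quaternion [w, x, y, z].
In Python, from bench import sensors, snapshot, bot gives the robot as it stands. The module is installed in compiled form; this text tells all that it offers.
- The arm moves only by the shell command python3 -m handwheel 'ROWS' [OPENING] [FORCE]. ROWS is JSON, a list of rows, each an object of numbers: "x", "y", "z": the shift along the tool's x, y, z in m; "twist": the turn about the tool's z in rad. In form: [{"x": .., "y": .., "z": .., "twist": ..}, ...]. A call has exactly 8 rows; each row shifts and turns the commanded pose from where the row before left it, along the tool's axes as they then stand; what a row does not reach is not made up. A row lasts 1/8 s, in which the tool goes at most 62.5 mm and 10.7 degrees, less where a joint would pass 70% of its speed; a pose out of reach is approached as far as the arm can. A call with a gripper value outside its range is refused whole. OPENING is the finger opening in m, from 0 to 0.0854, set as the call begins (- or left out, the last holds). The fingers move at their own pace and stop on an object; FORCE is the grip in N (left out, the last holds). Time passes only in rows, so rows that do not move let the fingers close, or fill a call up. It gives the time, the measured TCP pose, the force and the opening at its end, in the units of the state.
- sensors.state(): the state, without advancing time (a new reading comes with each control period).
- snapshot(name): name is "side" or "top" or "wrist"; returns a dict with "image" (384x512x3 uint8, red, green, blue), "vfov" (degrees; the focal length in pixels is half the picture's height over the tangent of half this angle, whatever the lens; pixels are square), "cx", "cy" (the principal point, pixels), "eye" and "orientation" of the camera in the world; the wrist camera has in their place "hand_eye" (4x4, takes a point from camera to tool coordinates, whose origin is the TCP and whose axes are the flange's). Camera axes: x right, y up, looking along -z (the intrinsics and any distortion apply to the point x, -y, -z); pixel columns grow to the right and rows downward; lengths in mm; the calibration is good to about 2 mm. A picture is of the moment at which its call begins: read the wrist's pose just before it. There is no depth.
- bot.job_done(): hands the job in, once; it reports no verdict.
The state is a dict: "time": time; "qpos": joint angles; "qd": joint speeds; "joint_efforts": joint torques, N m; "tcp_pos": TCP position; "ee_rot": TCP orientation; "contact_force": force on the tool from outside, world axes, zero at the start; "wrist_torque": the same for the moment, N m; "opening": finger opening in mm.
Only numpy, scipy, OpenCV 4.12 (cv2) and the standard library are available. Lean on these libraries where they do the work, as an engineer would, in place of code of your own. Each camera call takes 0.05 s, during which the arm holds its last target.

## Working session

There is one attempt and no reset: what is moved stays moved. The work goes in short steps, Python scripts to look and compute and a shell command to move; the robot and the scene stay as the last step left them, time stands still between calls to the robot, and variables do not carry over. Pictures are saved under pics/ and viewed, and the job is handed in when it is done.

```bash
mkdir -p pics; python3 - <<'E'
from bench import sensors, snapshot
import cv2
s=sensors.state(); print(s)
for n in ["side","top","wrist"]:
    d=snapshot(n); cv2.imwrite(f"pics/{n}0.png",d["image"][:,:,::-1])
    print(n,{k:v for k,v in d.items() if k!="image"})
    import pickle; pickle.dump((s,d),open(f"pics/{n}0.pkl","wb"))
E
```

```text
{'time': 0.0, 'qpos': array([-1.26593337,  0.32185932, -0.07009505,  1.4516619 ,  0.02264193,
        1.37079673, -0.05690621]), 'qd': array([ 0.00040089, -0.00067194,  0.00074347,  0.00210106,  0.00142508,
        0.0010134 ,  0.00041133]), 'joint_efforts': array([-3.02617182e-04, -4.93586183e+01, -3.82444058e-01, -3.14330220e+01,
        1.29819833e-02,  1.13224695e-02, -8.82022306e-06]), 'tcp_pos': array([186.24004771, 622.16112921, 214.70661351]), 'ee_rot': array([-7.32109361e-05,  1.44848931e-01,  9.89453308e-01, -9.66281296e-04]), 'contact_force': array([-0.7287187 , -0.65791639, -0.33832535]), 'wrist_torque': array([-0.01417527,  0.02483892, -0.00684533]), 'opening': 85.28533461946321}
side {'vfov': 44.15154104879841, 'cx': 257.8116091357943, 'cy': 190.56180597147468, 'eye': array([ 542.51097376, 1258.22681232,  831.19763274]), 'orientation': array([0.00099502, 0.0022787 , 0.50518342, 0.86300842])}
top {'vfov': 53.4368172669998, 'cx': 254.42551423600867, 'cy': 190.10639508088107, 'eye': array([ 421.78492972,  -20.56072955, 1446.30567037]), 'orientation': array([-0.70120082, -0.03368639,  0.02268892,  0.71180605])}
wrist {'vfov': 70.79108261524084, 'cx': 258.4178686858274, 'cy': 191.900643727066, 'hand_eye': array([[ 4.64119348e-04,  9.50399552e-01,  3.11031310e-01,
         7.86759469e+01],
       [ 9.99998987e-01, -2.25985636e-05, -1.42314037e-03,
        -1.21813111e-01],
       [-1.34552311e-03,  3.11031656e-01, -9.50398600e-01,
        -1.58000134e+02],
       [ 0.00000000e+00,  0.00000000e+00,  0.00000000e+00,
         1.00000000e+00]])}
```

View pics/side0.png

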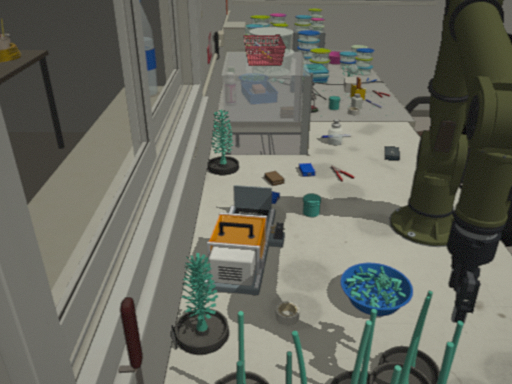

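View pics/top0.png

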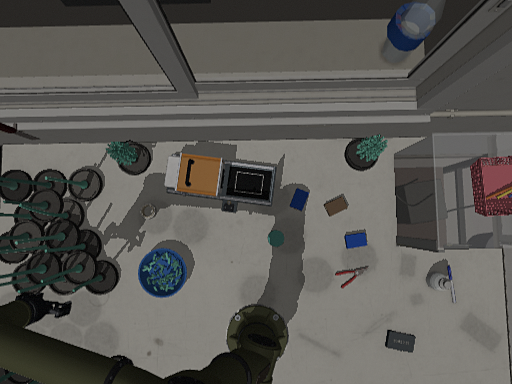

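View pics/wrist0.png

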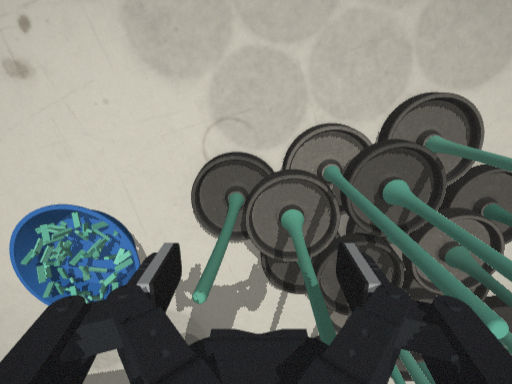

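The side view shows the amber guard at about (238,232) and the brown mould at (274,178). In the top view the brown mould is at (336,205), blue look-alikes at (299,199) and (356,240), the white outline at (248,182), the handle at (189,172), the jar at (276,238) and the tape roll at (150,211). The wrist shows only the trees by the start pose.

```bash
cat > h.py <<'E'
import numpy as np, pickle, cv2
from scipy.spatial.transform import Rotation as R
def q(o): return R.from_quat([o[1],o[2],o[3],o[0]])
def cam(d,s=None):
    if 'eye' in d: return np.array(d['eye']), q(d['orientation']).as_matrix()
    Rt=q(s['ee_rot']).as_matrix(); H=d['hand_eye']
    return s['tcp_pos']+Rt@H[:3,3], Rt@H[:3,:3]
def foc(d): return d['image'].shape[0]/2/np.tan(np.radians(d['vfov'])/2)
def ray(d,u,v,s=None):
    e,M=cam(d,s); f=foc(d); r=M@np.array([(u-d['cx'])/f,-(v-d['cy'])/f,-1]); return e,r
def onz(d,u,v,z,s=None):
    e,r=ray(d,u,v,s); return e+r*(z-e[2])/r[2]
def proj(d,p,s=None):
    e,M=cam(d,s); c=M.T@(np.array(p)-e); f=foc(d); return d['cx']-f*c[0]/c[2], d['cy']+f*c[1]/c[2]
def comps(mask,amin=15):
    cs,_=cv2.findContours(mask.astype(np.uint8),cv2.RETR_EXTERNAL,cv2.CHAIN_APPROX_NONE)
    return [c for c in cs if cv2.contourArea(c)>=amin]
E
python3 - <<'E'
from h import *
s,d=pickle.load(open('pics/top0.pkl','rb')); im=d['image']
cv2.imwrite('pics/topz.png',cv2.resize(im[140:260,110:380,::-1],None,fx=2.9,fy=2.9,interpolation=cv2.INTER_CUBIC))
hsv=cv2.cvtColor(im,cv2.COLOR_RGB2HSV)
print(hsv[205,336],hsv[165,205], im[205,336])
H,S,V=[hsv[:,:,i].astype(int) for i in range(3)]
m=(H>4)&(H<20)&(S>80)&(V>40)
for c in comps(m):
    (x,y),wh,a=cv2.minAreaRect(c); print('brown/orange',x,y,wh,a,cv2.contourArea(c))
    for z in (22,117): print(z,[np.round(onz(d,*p,z)[:2]).tolist() for p in cv2.boxPoints(((x,y),wh,a))])
for n,p,z in [('mould',(336,205),22),('stage',(248,182),27),('handle',(189,172),150),('jar',(276,238),60),('tape',(150,211),24),('tree',(362,153),10)]:
    print(n,np.round(onz(d,*p,z),1))
E
```

```text
[ 14 101  73] [ 15 151 128] [73 58 44]
brown/orange 335.3999938964844 205.30001831054688 (12.521980285644531, 19.230182647705078) 63.43495178222656 212.5
22 [[480.0, -258.0], [511.0, -322.0], [469.0, -342.0], [438.0, -277.0]]
117 [[476.0, -242.0], [505.0, -302.0], [466.0, -320.0], [437.0, -260.0]]
brown/orange 498.6649475097656 192.87110900878906 (3.7567813396453857, 28.125089645385742) 66.03751373291016 58.5
22 [[497.0, -853.0], [538.0, -950.0], [525.0, -955.0], [484.0, -858.0]]
117 [[492.0, -798.0], [530.0, -888.0], [518.0, -893.0], [480.0, -802.0]]
brown/orange 198.23846435546875 174.09231567382812 (39.69111633300781, 38.32672882080078) 7.125016689300537 1436.0
22 [[538.0, 295.0], [683.0, 277.0], [661.0, 128.0], [518.0, 147.0]]
117 [[531.0, 274.0], [665.0, 257.0], [645.0, 118.0], [511.0, 136.0]]
mould [ 475.4 -302.    22. ]
stage [566.2  24.3  27. ]
handle [591.4 222.5 150. ]
jar [358.2 -75.1  60. ]
tape [463.3 392.6  24. ]
tree [ 671.4 -408.8   10. ]
```

View pics/topz.png

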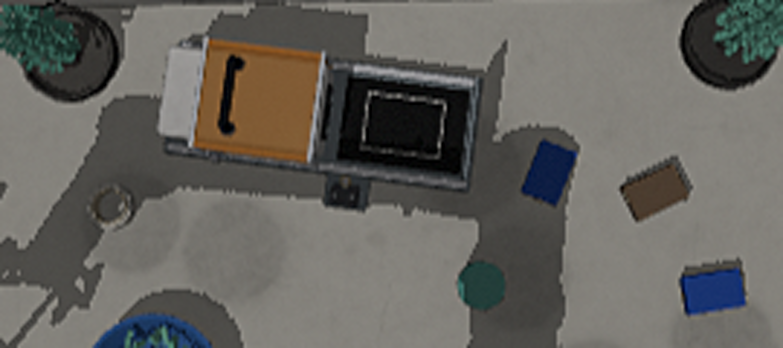

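The brown block is the mould, at about (475,-302). The scanner is yawed about -7°. The arm starts next to the trees, so I'll lift and pull inward before travelling.

```bash
python3 -m handwheel '[{"x":0,"y":0,"z":-0.04,"twist":0},{"x":0,"y":0,"z":-0.04,"twist":0},{"x":0,"y":-0.02,"z":-0.04,"twist":0},{"x":0,"y":-0.045,"z":0,"twist":0},{"x":0,"y":-0.045,"z":0,"twist":0},{"x":0,"y":-0.03,"z":0,"twist":0},{"x":0,"y":0,"z":0,"twist":0.18},{"x":0,"y":0,"z":0,"twist":0.18}]' 0.0854 40
```

```text
time: 1.15
tcp_pos: [146.1, 488.1, 336.0]
ee_rot: [0.0, 0.322, 0.947, 0.0]
contact_force: [0.1, 0.4, -0.3]
opening: 85.2
```

```bash
cat >> h.py <<'E'
def shift(s,dx,dy,dz):
    return np.round(q(s['ee_rot']).as_matrix().T@np.array([dx,dy,dz])/1000,4)
E
python3 - <<'E'
from h import *
from bench import sensors
s=sensors.state(); t=s['tcp_pos']; print(s['time'],t,s['qpos'].round(2)); M=q(s['ee_rot']).as_matrix(); print(M.round(3))
for g in [(330,330),(470,100),(475,-302)]: print(g,shift(s,g[0]-t[0],g[1]-t[1],0))
print('tree cluster pts',onz(pickle.load(open('pics/top0.pkl','rb'))[1],120,275,0))
E
```

```text
1.15 [146.12218953 488.07868148 335.95569737] [-1.25 -0.01 -0.08  1.59 -0.    1.56 -0.42]
[[-0.792  0.611  0.   ]
 [ 0.611  0.792  0.   ]
 [ 0.     0.    -1.   ]]
(330, 330) [-0.2421 -0.0129 -0.    ]
(470, 100) [-4.934e-01 -1.096e-01 -1.000e-04]
(475, -302) [-7.428e-01 -4.249e-01 -2.000e-04]
tree cluster pts [225.37016917 511.01558581   0.        ]
```

```bash
python3 -m handwheel '[{"x":-0.048,"y":-0.002,"z":0,"twist":0},{"x":-0.048,"y":-0.002,"z":0,"twist":0},{"x":-0.048,"y":-0.003,"z":0,"twist":0},{"x":-0.048,"y":-0.003,"z":0,"twist":0},{"x":-0.05,"y":-0.003,"z":0,"twist":0},{"x":-0.055,"y":-0.02,"z":0,"twist":0},{"x":-0.055,"y":-0.02,"z":0,"twist":0},{"x":-0.055,"y":-0.02,"z":0,"twist":0}]'
python3 - <<'E'
from h import *
from bench import sensors
s=sensors.state(); t=s['tcp_pos']; print(s['time'],t,s['qpos'].round(2))
for g in [(470,100),(450,-60),(475,-302)]: print(g,shift(s,g[0]-t[0],g[1]-t[1],0))
E
```

```text
time: 2.15
tcp_pos: [426.5, 182.2, 335.7]
ee_rot: [0.0, 0.32, 0.948, 0.0]
contact_force: [1.1, 0.8, 0.1]
opening: 85.4
2.15 [426.51404589 182.18008622 335.71414727] [-0.89 -0.13  0.38  1.7   0.05  1.57  0.41]
(470, 100) [-0.0844 -0.0391 -0.    ]
(450, -60) [-1.654e-01 -1.785e-01 -1.000e-04]
(475, -302) [-3.318e-01 -3.559e-01 -2.000e-04]
```

```bash
cat > snap.py <<'E'
import sys,pickle,cv2
from bench import sensors,snapshot
s=sensors.state(); d=snapshot(sys.argv[1]); pickle.dump((s,d),open(f"pics/{sys.argv[2]}.pkl","wb")); cv2.imwrite(f"pics/{sys.argv[2]}.png",cv2.resize(d["image"][:,:,::-1],None,fx=1.5,fy=1.5))
E
python3 snap.py wrist w1
```

```text
(no output)
```

View pics/w1.png

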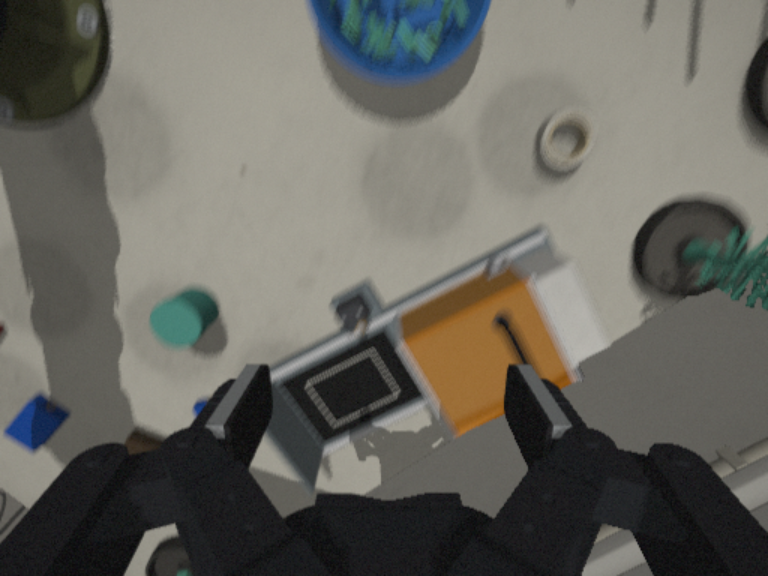

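This shows the outline at (352,387), the catch block at (357,305) and the handle at (512,340), all in 1.5x pixels. Next I measure the outline and handle here and cross-check against the top view.

```bash
python3 - <<'E'
from h import *
def outline(name,poly,thr=70):
    s,d=pickle.load(open(f'pics/{name}.pkl','rb')); g=d['image'].max(2)
    m=np.zeros(g.shape,np.uint8); cv2.fillPoly(m,[np.int32(poly)],1)
    w=((g>thr)&(m>0))
    pts=np.argwhere(w)[:,::-1]
    P=np.array([onz(d,u,v,27,s)[:2] for u,v in pts]).astype(np.float32)
    (c,wh,a)=cv2.minAreaRect(P); print(name,len(P),c,wh,a, P.mean(0))
    e=cv2.boxPoints((c,wh,a)); print(np.round(e))
outline('w1',[(200,252),(252,228),(280,262),(226,290)])
outline('top0',[(230,168),(268,168),(268,198),(230,198)])
# handle pixel ends
for name,p1,p2 in [('w1',(500/1.5,318/1.5),(524/1.5,360/1.5)),('top0',(110+236/2.9,140+60/2.9),(110+225/2.9,140+130/2.9))]:
    s,d=pickle.load(open(f'pics/{name}.pkl','rb')); a=onz(d,*p1,150,s);b=onz(d,*p2,150,s); print(name,a,b,(a+b)/2,np.linalg.norm(a-b))
E
```

```text
w1 582 (575.2640380859375, 16.30691146850586) (108.06140899658203, 94.69917297363281) 82.02496337890625 [565.3062    20.461159]
[[521. -31.]
 [615. -44.]
 [630.  63.]
 [536.  76.]]
top0 98 (562.4889526367188, 20.454917907714844) (141.77821350097656, 112.80416870117188) 89.04885864257812 [584.34064   10.982064]
[[505. -49.]
 [618. -51.]
 [620.  90.]
 [507.  92.]]
w1 [539.11389236 226.75587259 150.        ] [589.30675606 221.82537223 150.        ] [564.21032421 224.29062241 150.        ] 50.43444656589409
top0 [630.44223227 214.29722729 150.        ] [547.24855094 227.41522201 150.        ] [588.8453916  220.85622465 150.        ] 84.22155542887405
```

```bash
python3 - <<'E'
from h import *
for name,(x0,x1,y0,y1),thr in [('w1',(195,290,220,300),60),('top0',(222,280,160,206),60)]:
    s,d=pickle.load(open(f'pics/{name}.pkl','rb')); im=d['image']; g=cv2.cvtColor(im,cv2.COLOR_RGB2GRAY)
    for thr in (45,60,80):
        w=np.zeros(g.shape,np.uint8); w[y0:y1,x0:x1]=g[y0:y1,x0:x1]>thr
        n,l,st,ce=cv2.connectedComponentsWithStats(w,connectivity=8)
        for i in range(1,n):
            if st[i,4]>25:
                pts=np.argwhere(l==i)[:,::-1]
                P=np.array([onz(d,u,v,27,s)[:2] for u,v in pts]).astype(np.float32)
                c,wh,a=cv2.minAreaRect(P); print(name,thr,st[i],np.round(c,1),np.round(wh,1),round(a,1))
    cv2.imwrite(f'pics/{name}_crop.png',cv2.resize(im[y0:y1,x0:x1,::-1],None,fx=6,fy=6,interpolation=cv2.INTER_NEAREST))
E
```

```text
w1 45 [ 195  220   95   80 4127] [580.9  23.3] [196.1 179.6] 52.7
w1 45 [203 231  65  55 901] [568.9  16.2] [112.2  83.8] 81.4
w1 60 [ 195  220   95   80 3645] [582.3  25. ] [191.6 179.6] 52.7
w1 60 [203 231  64  55 749] [568.9  16.2] [110.1  82.1] 81.8
w1 80 [195 220  58  30 869] [488.2  35.7] [127.5  52.7] 81.9
w1 80 [ 215  220   75   80 2440] [593.5  39.9] [154.4 179.6] 52.7
w1 80 [215 232  37  20 113] [535.3  37.5] [77.2 12. ] 79.1
w1 80 [203 249  12  11  35] [527.  -18.1] [29.9  8.3] 87.6
w1 80 [251 259  16  12  44] [608.6  47. ] [36.7  9.9] 82.6
w1 80 [223 274  16  11  37] [599.5 -20.3] [37.2  7.1] 82.7
top0 45 [ 222  160   58   46 1226] [564.5  15.4] [214.2 169.3] 89.0
top0 45 [235 171  29  24  91] [564.6  21.7] [103.2  77.6] 81.3
top0 60 [222 160  58  46 852] [564.9  14.8] [212.6 169. ] 88.9
top0 60 [238 203  20   3  42] [483.9  27.3] [70.8  7.5] 89.1
top0 80 [247 160  33   5  81] [640.7 -32.9] [120.1  15.1] 89.0
top0 80 [225 162  50  27 182] [624.7   4.6] [201.8  76.6] 61.0
top0 80 [222 196  49   9  88] [498.5  32.9] [180.4   9.7] 81.8
```

View pics/w1_crop.png

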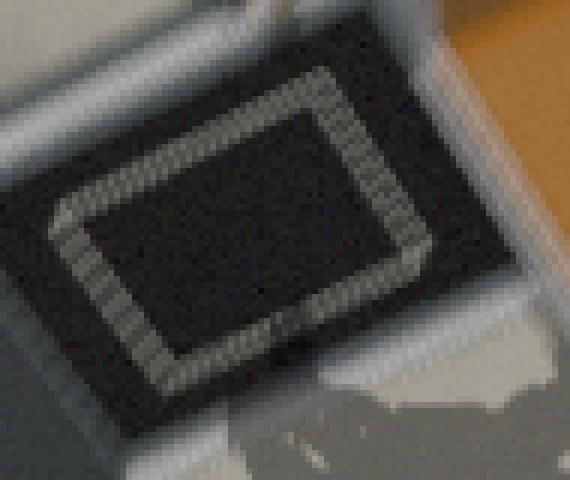

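```bash
python3 -m handwheel '[{"x":-0.0405,"y":-0.0435,"z":0,"twist":0},{"x":-0.0405,"y":-0.0435,"z":0,"twist":0},{"x":-0.0405,"y":-0.0435,"z":0,"twist":0},{"x":-0.0405,"y":-0.0435,"z":0,"twist":0},{"x":-0.0405,"y":-0.0435,"z":0,"twist":0},{"x":-0.0405,"y":-0.0435,"z":0,"twist":0},{"x":-0.0405,"y":-0.0435,"z":0,"twist":0},{"x":-0.0405,"y":-0.0435,"z":0,"twist":0}]'
python3 -m handwheel '[{"x":0,"y":0,"z":0.04,"twist":0.16},{"x":0,"y":0,"z":0.04,"twist":0.16},{"x":0,"y":0,"z":0.04,"twist":0.147},{"x":0,"y":0,"z":0.02,"twist":0},{"x":0,"y":0,"z":0,"twist":0},{"x":0,"y":0,"z":0,"twist":0},{"x":0,"y":0,"z":0,"twist":0},{"x":0,"y":0,"z":0,"twist":0}]'
python3 snap.py wrist w2; python3 -c "
from h import *
s,d=pickle.load(open('pics/w2.pkl','rb'));print(s['tcp_pos'],s['qpos'].round(2),abs(s['qd']).max(),q(s['ee_rot']).as_matrix().round(3))"
```

```text
time: 3.2
tcp_pos: [472.9, -290.4, 336.3]
ee_rot: [0.001, 0.319, 0.948, 0.001]
contact_force: [0.1, 0.6, -0.7]
opening: 85.1
time: 4.2
tcp_pos: [473.3, -289.4, 196.7]
ee_rot: [0.001, 0.53, 0.848, 0.0]
contact_force: [-0.1, -0.2, -0.6]
opening: 85.1
[ 473.32427469 -289.44725237  196.70419464] [-0.49  0.22  1.14  1.75 -0.21  1.3   1.15] 0.01021488587264223 [[-0.438  0.899  0.002]
 [ 0.899  0.438 -0.   ]
 [-0.001  0.001 -1.   ]]
```

View pics/w2.png

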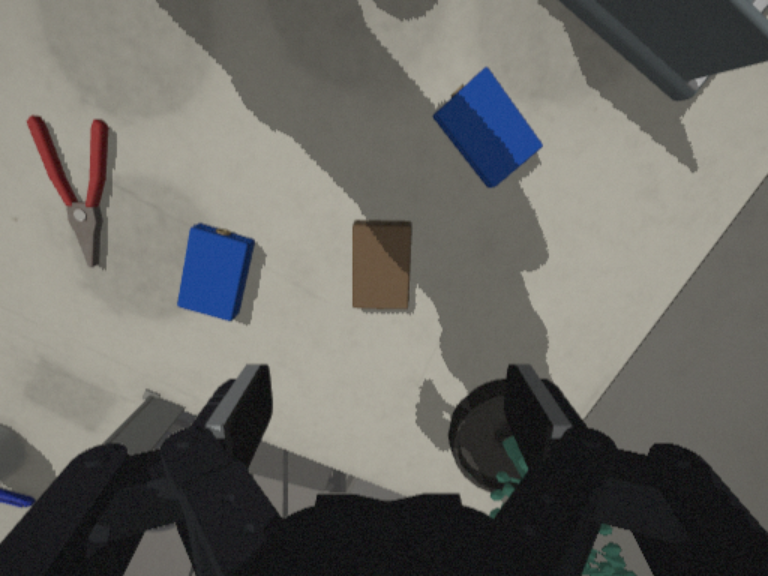

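The brown mould is at (381,265) in 1.5x pixels, aligned with the tool. I measure its top face.

```bash
python3 - <<'E'
from h import *
s,d=pickle.load(open('pics/w2.pkl','rb')); im=d['image']
hsv=cv2.cvtColor(im,cv2.COLOR_RGB2HSV); H,S,V=[hsv[:,:,i].astype(int) for i in range(3)]
m=(H>3)&(H<22)&(S>75)
m[230:]=0
c=max(comps(m),key=cv2.contourArea)
print(cv2.minAreaRect(c), cv2.approxPolyDP(c,4,True)[:,0].tolist(), hsv[177,254],hsv[177,254])
for z in (22,):
    P=np.array([onz(d,u,v,z,s)[:2] for u,v in c[:,0]],np.float32); r=cv2.minAreaRect(P); print(z,r); C=np.array(r[0])
t=s['tcp_pos']; print(shift(s,C[0]-t[0],C[1]-t[1],0))
bx=cv2.boxPoints(r); print(bx.round(1))
M=q(s['ee_rot']).as_matrix(); print('tool y yaw',np.degrees(np.arctan2(M[1,1],M[0,1])))
E
```

```text
((254.0, 176.5), (57.0, 38.0), 90.0) [[237, 148], [235, 203], [271, 204], [273, 151]] [ 15  91 106] [ 15  91 106]
22 ((473.7318420410156, -300.5574951171875), (47.84825897216797, 75.54612731933594), 24.466808319091797)
[-0.0102 -0.0045  0.    ]
[[ 436.3 -276.1]
 [ 467.6 -344.8]
 [ 511.2 -325. ]
 [ 479.9 -256.3]]
tool y yaw 25.983135747304498
```

```bash
python3 -m handwheel '[{"x":-0.010,"y":-0.0045,"z":0,"twist":0.02},{"x":0,"y":0,"z":0.04,"twist":0},{"x":0,"y":0,"z":0.04,"twist":0},{"x":0,"y":0,"z":0.04,"twist":0},{"x":0,"y":0,"z":0.03,"twist":0},{"x":0,"y":0,"z":0.013,"twist":0},{"x":0,"y":0,"z":0,"twist":0},{"x":0,"y":0,"z":0,"twist":0}]'
python3 snap.py wrist w3; python3 -c "
from h import *
s,d=pickle.load(open('pics/w3.pkl','rb'));print(s['tcp_pos'],s['qpos'].round(2),s['contact_force'])"
```

```text
time: 5.25
tcp_pos: [474.0, -301.0, 34.1]
ee_rot: [0.001, 0.539, 0.842, 0.0]
contact_force: [0.3, -0.3, 0.9]
opening: 85.3
[ 474.02895249 -301.00749221   34.08219796] [-0.31  0.45  1.    1.9  -0.44  1.03  1.31] [ 0.28840318 -0.33852552  0.90919322]
```

View pics/w3.png

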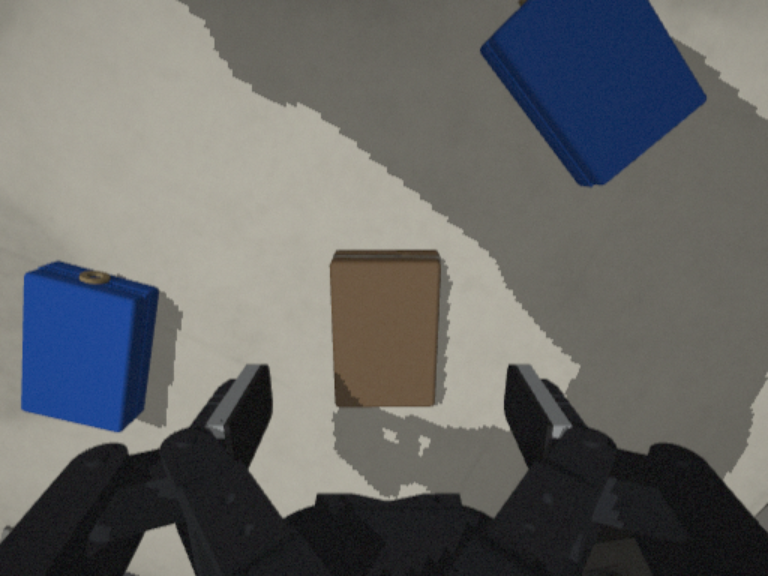

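The mould is centred between the jaws sideways. I check the fore-aft position by projecting the TCP.

```bash
python3 - <<'E'
from h import *
s,d=pickle.load(open('pics/w3.pkl','rb')); im=d['image']
t=s['tcp_pos']; print('tcp@22',np.array(proj(d,[t[0],t[1],22],s))*1.5)
for p in [(335,262),(440,262),(435,404),(336,406)]: print(onz(d,p[0]/1.5,p[1]/1.5,22,s).round(1))
c=np.mean([onz(d,p[0]/1.5,p[1]/1.5,22,s) for p in [(333,262),(440,262),(436,405),(336,406)]],0); print(c,shift(s,*(c[:2]-t[:2]),0))
E
```

```text
tcp@22 [385.53051693 336.44007541]
[ 439.5 -278.1   22. ]
[ 480.7 -259.1   22. ]
[ 511.  -323.7   22. ]
[ 467.6 -344.9   22. ]
[ 474.67055564 -301.61904458   22.        ] [-0.0008  0.0003  0.    ]
```

```bash
python3 -m handwheel '[{"x":0,"y":0,"z":0.007,"twist":0},{"x":0,"y":0,"z":0,"twist":0},{"x":0,"y":0,"z":0,"twist":0},{"x":0,"y":0,"z":0,"twist":0},{"x":0,"y":0,"z":0,"twist":0},{"x":0,"y":0,"z":0,"twist":0},{"x":0,"y":0,"z":0,"twist":0},{"x":0,"y":0,"z":0,"twist":0}]' 0.04 40
```

```text
time: 6.3
tcp_pos: [473.2, -300.1, 25.8]
ee_rot: [0.0, 0.539, 0.843, 0.0]
contact_force: [-0.2, 0.0, 0.2]
opening: 40.0
```

```bash
python3 snap.py wrist w4; python3 -c "
from bench import sensors;s=sensors.state();print(s['opening'],s['contact_force'],s['tcp_pos'])"
```

```text
40.23023973743718 [-0.17520565 -0.35021511 -0.0369431 ] [ 473.15067755 -300.17020773   25.81553025]
```

View pics/w4.png

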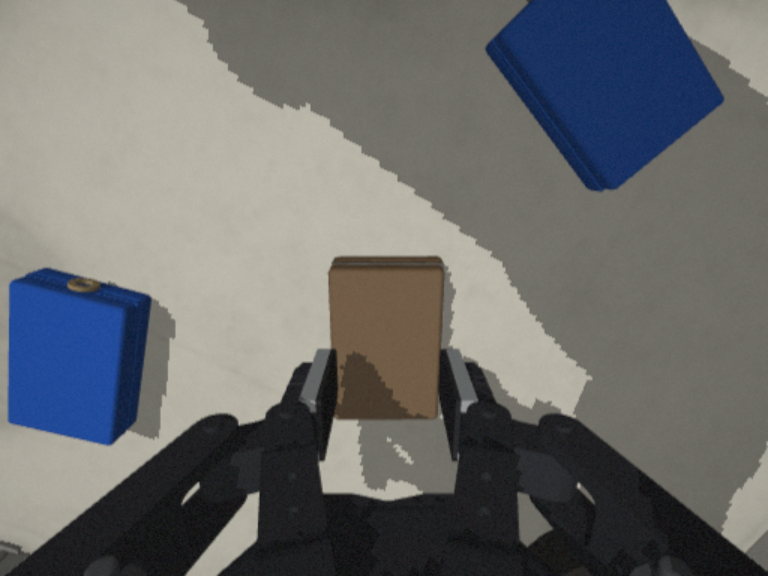

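```bash
python3 - <<'E'
from h import *
s,d=pickle.load(open('pics/w4.pkl','rb')); M=q(s['ee_rot']).as_matrix(); t=s['tcp_pos']
for z in (22,15,8,0,-8):
  for o in (40,50):
    print(z,o,[ [np.round(np.array(proj(d,t+M@np.array([x,sy*o/2,z]),s))*1.5).tolist() for sy in(-1,1)] for x in (11,-11)])
cv2.imwrite('pics/w4z.png',cv2.resize(d['image'][150:330,170:340,::-1],None,fx=3.3,fy=3.3,interpolation=cv2.INTER_CUBIC))
E
```

```text
22 40 [[[343.0, 306.0], [428.0, 306.0]], [[345.0, 348.0], [426.0, 348.0]]]
22 50 [[[333.0, 306.0], [438.0, 306.0]], [[335.0, 348.0], [437.0, 348.0]]]
15 40 [[[342.0, 312.0], [429.0, 312.0]], [[343.0, 355.0], [428.0, 355.0]]]
15 50 [[[331.0, 312.0], [440.0, 312.0]], [[333.0, 355.0], [438.0, 355.0]]]
8 40 [[[340.0, 318.0], [431.0, 318.0]], [[342.0, 362.0], [429.0, 362.0]]]
8 50 [[[329.0, 318.0], [442.0, 318.0]], [[331.0, 362.0], [440.0, 362.0]]]
0 40 [[[338.0, 325.0], [433.0, 325.0]], [[340.0, 371.0], [431.0, 371.0]]]
0 50 [[[326.0, 325.0], [445.0, 325.0]], [[329.0, 371.0], [442.0, 371.0]]]
-8 40 [[[336.0, 333.0], [435.0, 333.0]], [[338.0, 381.0], [433.0, 381.0]]]
-8 50 [[[323.0, 333.0], [447.0, 333.0]], [[326.0, 381.0], [445.0, 381.0]]]
```

View pics/w4z.png

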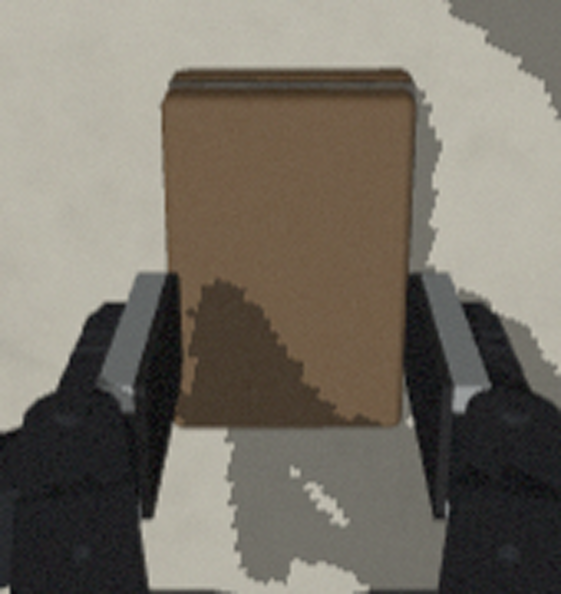

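Measured opening went straight to the commanded 40 mm, and the picture's scale puts the fingertips above the mould. That disagrees with the stated tip offset, so I check from outside.

```bash
python3 - <<'E'
from h import *
from bench import sensors,snapshot
s=sensors.state()
for n,p in (('side',(473,-300,22)),('top',(473,-300,22))):
    d=snapshot(n); u,v=map(int,proj(d,p)); print(n,u,v)
    for z in (0,22,26,60): print(z,np.round(proj(d,(s['tcp_pos'][0],s['tcp_pos'][1],z)),1))
    pickle.dump((s,d),open(f'pics/{n}4.pkl','wb'))
    x0=max(0,min(512-100,u-50));y0=max(0,min(384-80,v-45))
    print('crop',x0,y0); cv2.imwrite(f'pics/{n}4.png',cv2.resize(d['image'][y0:y0+80,x0:x0+100,::-1],None,fx=7,fy=7,interpolation=cv2.INTER_CUBIC))
E
```

```text
side 274 175
0 [274.1 180.3]
22 [274.2 175.1]
26 [274.2 174.1]
60 [274.4 165.9]
crop 224 130
top 335 205
0 [334.4 205.8]
22 [335.5 205.6]
26 [335.7 205.6]
60 [337.6 205.2]
crop 285 160
```

View pics/side4.png

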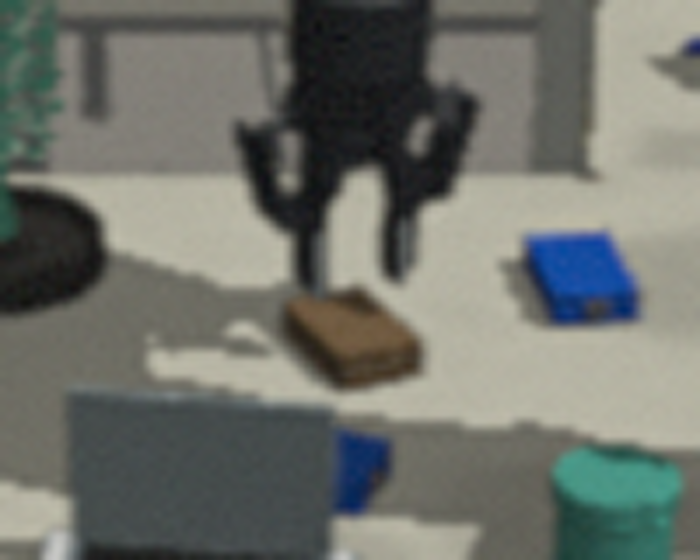

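View pics/top4.png

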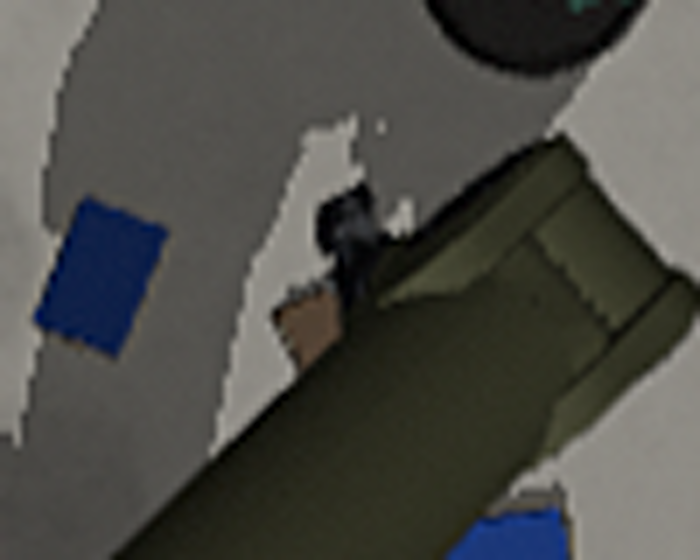

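The side view shows the fingertips at about (269,171) and (281,169), clearly above the mould at (275,178). I triangulate the tip.

```bash
python3 - <<'E'
from h import *
s,d=pickle.load(open('pics/w4.pkl','rb'));s2,ds=pickle.load(open('pics/side4.pkl','rb'))
def tipw(d,l,r,gap):
    f=foc(d); dep=f*gap/((r[0]-l[0])/1.5); u,v=[(l[i]+r[i])/3 for i in (0,1)]
    c=np.array([(u-d['cx'])/f*dep,-(v-d['cy'])/f*dep,-dep,1]); return dep,(d['hand_eye']@c)[:3]
print('w4 tool frame tip',tipw(d,(336,349),(439,349),40.2))
s3,d3=pickle.load(open('pics/w3.pkl','rb'))
print('w3',tipw(d3,(270,365),(508,365),85.3))
M=q(s['ee_rot']).as_matrix()
e1,r1=ray(d,387.5/1.5,349/1.5,s); e2,r2=ray(ds,274.7,170)
A=np.c_[r1,-r2]; k=np.linalg.lstsq(A,e2-e1,rcond=None)[0]; p1=e1+k[0]*r1;p2=e2+k[1]*r2; print(p1,p2,'tool',M.T@((p1+p2)/2-s['tcp_pos']))
E
```

```text
w4 tool frame tip (np.float64(158.19369903221676), array([  7.21993913,   0.86310565, -14.99785641]))
w3 (np.float64(145.2688260720717), array([  7.62915053,   1.3899135 , -28.45739367]))
[ 469.57273737 -290.35979753   47.11602576] [ 472.11153985 -290.86210202   47.88121342] tool [  9.62490573   1.9038114  -21.69162787]
```

Both measures agree: the real fingertips are about 40 mm higher than the text says, with z of about 44 when TCP z reads 26. I reopen and descend in checked steps.

```bash
python3 -m handwheel '[{"x":0,"y":0,"z":0,"twist":0},{"x":0,"y":0,"z":0,"twist":0},{"x":0,"y":0,"z":0,"twist":0},{"x":0,"y":0,"z":0.01,"twist":0},{"x":0,"y":0,"z":0.008,"twist":0},{"x":0,"y":0,"z":0.004,"twist":0},{"x":0,"y":0,"z":0,"twist":0},{"x":0,"y":0,"z":0,"twist":0}]' 0.075 40
python3 snap.py wrist w5;python3 snap.py side s5; python3 -c "
from h import *
s,d=pickle.load(open('pics/s5.pkl','rb'));print(s['tcp_pos'],s['contact_force'])
cv2.imwrite('pics/s5z.png',cv2.resize(d['image'][120:220,214:344,::-1],None,fx=6,fy=6,interpolation=cv2.INTER_CUBIC))"
```

```text
time: 7.45
tcp_pos: [473.2, -300.3, 3.9]
ee_rot: [0.0, 0.539, 0.842, 0.0]
contact_force: [-0.2, -0.1, 0.3]
opening: 75.1
[ 473.33041229 -300.31492664    4.03036354] [-0.09569891  0.60213113  0.02986887]
```

View pics/w5.png

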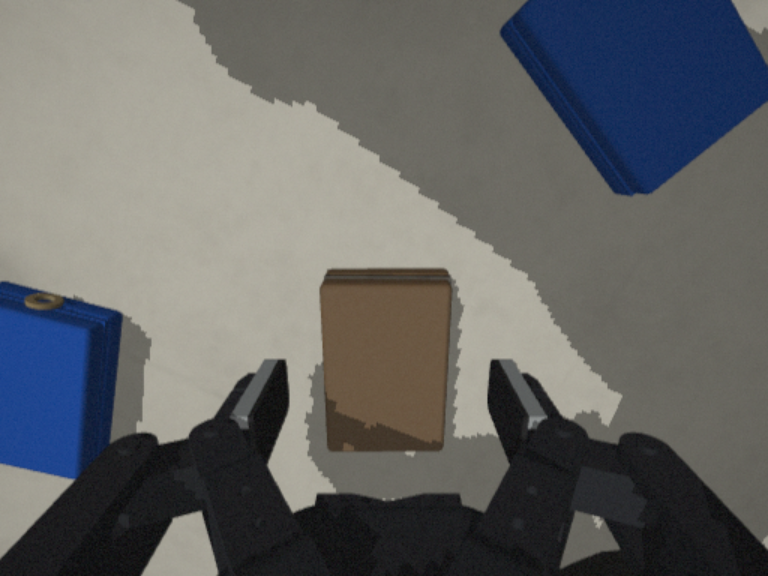

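View pics/s5z.png

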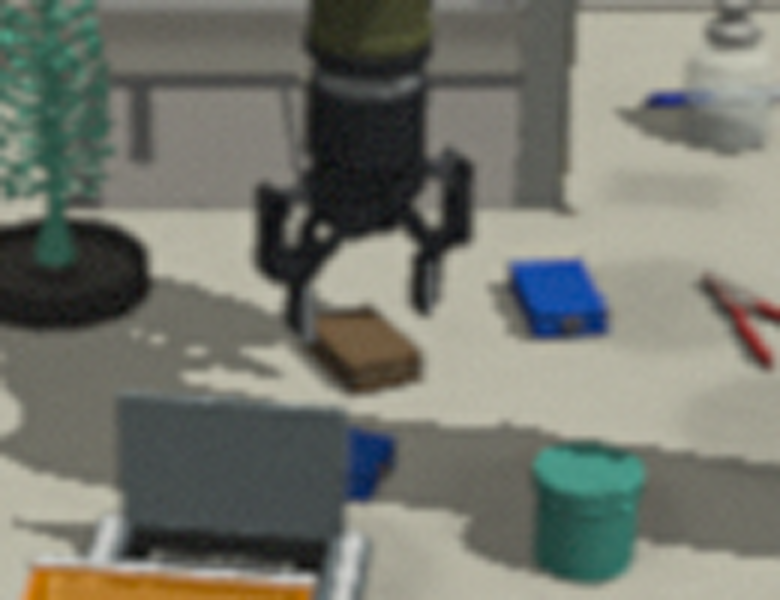

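No contact with TCP z at 4, which confirms the offset. Tips are now at about 29 mm, so I go down 15 more, then grip.

```bash
python3 -m handwheel '[{"x":0,"y":0,"z":0.006,"twist":0},{"x":0,"y":0,"z":0.005,"twist":0},{"x":0,"y":0,"z":0.004,"twist":0},{"x":0,"y":0,"z":0,"twist":0},{"x":0,"y":0,"z":0,"twist":0},{"x":0,"y":0,"z":0,"twist":0},{"x":0,"y":0,"z":0,"twist":0},{"x":0,"y":0,"z":0,"twist":0}]'
python3 -m handwheel '[{"x":0,"y":0,"z":0,"twist":0},{"x":0,"y":0,"z":0,"twist":0},{"x":0,"y":0,"z":0,"twist":0},{"x":0,"y":0,"z":0,"twist":0},{"x":0,"y":0,"z":0,"twist":0},{"x":0,"y":0,"z":0,"twist":0},{"x":0,"y":0,"z":0,"twist":0},{"x":0,"y":0,"z":0,"twist":0}]' 0.04 40
python3 snap.py wrist w6
```

```text
time: 8.55
tcp_pos: [473.2, -300.2, -11.1]
ee_rot: [0.0, 0.539, 0.843, 0.0]
contact_force: [0.8, 0.3, -0.0]
opening: 74.9
time: 9.55
tcp_pos: [473.4, -300.3, -10.9]
ee_rot: [0.0, 0.539, 0.843, 0.0]
contact_force: [0.7, 0.1, 4.8]
opening: 49.4
```

View pics/w6.png

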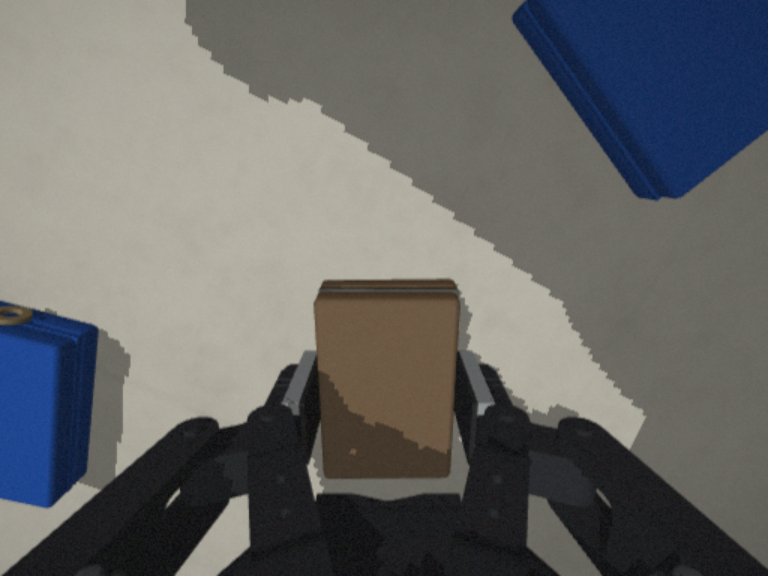

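Gripped at 49.4 mm. I compute the mould's position in the tool frame by its size, and re-measure the stage.

```bash
python3 - <<'E'
from h import *
s,d=pickle.load(open('pics/w6.pkl','rb')); t=s['tcp_pos']; M=q(s['ee_rot']).as_matrix()
cor=[(316,300),(458,298),(451,476),(324,477)]
for z in (22,10,0,-10):
    P=np.array([onz(d,p[0]/1.5,p[1]/1.5,z,s) for p in cor]); L=[np.linalg.norm(P[i]-P[(i+1)%4]).round(1) for i in range(4)]
    print(z,L,(M.T@(P.mean(0)-t)).round(1))
E
```

```text
22 [np.float64(46.5), np.float64(72.2), np.float64(48.6), np.float64(72.0)] [ -1.7   0.8 -32.9]
10 [np.float64(51.0), np.float64(79.2), np.float64(53.3), np.float64(78.9)] [ -9.5   0.8 -20.9]
0 [np.float64(54.7), np.float64(84.9), np.float64(57.1), np.float64(84.6)] [-15.9   0.8 -10.9]
-10 [np.float64(58.4), np.float64(90.7), np.float64(61.0), np.float64(90.4)] [-22.4   0.8  -0.9]
```

```bash
python3 -m handwheel '[{"x":0,"y":0,"z":-0.01,"twist":0},{"x":0,"y":0,"z":-0.02,"twist":0},{"x":0,"y":0,"z":-0.03,"twist":0},{"x":0,"y":0,"z":-0.035,"twist":0.1},{"x":0,"y":0,"z":-0.035,"twist":0.12},{"x":0,"y":0,"z":-0.03,"twist":0.12},{"x":0,"y":0,"z":-0.02,"twist":0.12},{"x":0,"y":0,"z":0,"twist":0.1}]'
python3 - <<'E'
from h import *
from bench import sensors
s=sensors.state(); t=s['tcp_pos']; M=q(s['ee_rot']).as_matrix(); print(t,s['qpos'].round(2),s['opening'],np.degrees(np.arctan2(M[1,1],M[0,1])))
for g in [(565,-60),(565,20)]: print(g,shift(s,g[0]-t[0],g[1]-t[1],0))
E
```

```text
time: 10.6
tcp_pos: [473.8, -301.0, 171.5]
ee_rot: [0.001, 0.752, 0.659, 0.001]
contact_force: [-0.2, -0.6, -1.3]
opening: 49.3
[ 473.84345531 -300.96015031  171.47496274] [-0.49  0.31  1.2   1.77 -0.3   1.27  0.65] 49.28132239925232 -7.493361245886214
(565, -60) [2.508e-01 5.900e-02 2.000e-04]
(565, 20) [3.301e-01 4.850e-02 2.000e-04]
```

```bash
python3 -m handwheel '[{"x":0.03,"y":0.007,"z":0,"twist":0},{"x":0.05,"y":0.012,"z":0,"twist":0},{"x":0.055,"y":0.013,"z":0,"twist":0},{"x":0.055,"y":0.013,"z":0,"twist":0},{"x":0.04,"y":0.009,"z":0,"twist":0},{"x":0.02,"y":0.005,"z":0,"twist":0},{"x":0,"y":0,"z":0,"twist":0.015},{"x":0,"y":0,"z":0,"twist":0}]'
python3 snap.py wrist w7; python3 -c "
from h import *
s,d=pickle.load(open('pics/w7.pkl','rb'));print(s['tcp_pos'],s['qpos'].round(2),abs(s['qd']).max(),s['opening'])"
```

```text
time: 11.6
tcp_pos: [562.5, -62.5, 169.1]
ee_rot: [0.0, 0.757, 0.654, -0.0]
contact_force: [-0.1, 0.1, -2.2]
opening: 49.3
[562.52782344 -62.48973816 169.10133776] [-0.9   0.31  1.14  1.76 -0.29  1.27  0.17] 0.011266149941188762 49.280636536780506
```

View pics/w7.png

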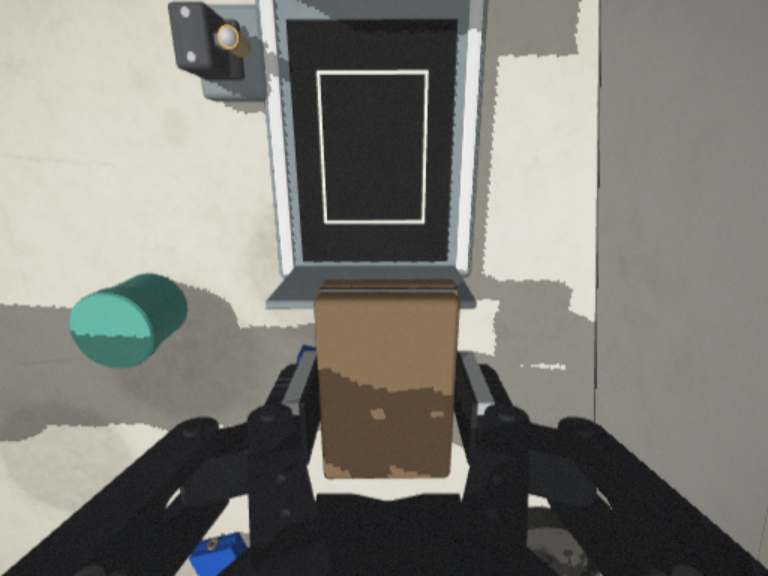

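A sharp view: the outline runs from (318,71) to (428,222) and is aligned with the held mould.

```bash
python3 - <<'E'
from h import *
s,d=pickle.load(open('pics/w7.pkl','rb')); t=s['tcp_pos']; M=q(s['ee_rot']).as_matrix()
g=cv2.cvtColor(d['image'],cv2.COLOR_RGB2GRAY); w=np.zeros(g.shape,np.uint8); w[38:158,203:295]=g[38:158,203:295]>90
n,l,st,_=cv2.connectedComponentsWithStats(w); i=1+np.argmax(st[1:,4]); print(st[i])
pts=np.argwhere(l==i)[:,::-1]
for z in (27,17):
    P=np.array([onz(d,u,v,z,s) for u,v in pts]); r=cv2.minAreaRect(P[:,:2].astype(np.float32)); print(z,r)
    print('tool rel',(M.T@(np.r_[r[0],z]-t)).round(1))
print('tool y yaw',np.degrees(np.arctan2(M[1,1],M[0,1])))
cor=[(316,300),(459,298),(451,476),(324,477)]
E
```

```text
[ 211   46   75  104 1040]
27 ((565.4092407226562, 20.80263900756836), (102.32980346679688, 75.10621643066406), 81.80020141601562)
tool rel [ 83.   -9.2 142. ]
17 ((565.0853881835938, 20.957931518554688), (105.74048614501953, 77.60958099365234), 81.80014038085938)
tool rel [ 83.1  -9.6 152. ]
tool y yaw -8.351646147730511
```

```bash
python3 -m handwheel '[{"x":0.025,"y":-0.003,"z":0,"twist":0},{"x":0.035,"y":-0.004,"z":0,"twist":0},{"x":0.0255,"y":-0.003,"z":0,"twist":-0.003},{"x":0,"y":0,"z":0.025,"twist":0},{"x":0,"y":0,"z":0.035,"twist":0},{"x":0,"y":0,"z":0.03,"twist":0},{"x":0,"y":0,"z":0.02,"twist":0},{"x":0,"y":0,"z":0,"twist":0}]'
python3 snap.py wrist w8; python3 -c "
from h import *
s,d=pickle.load(open('pics/w8.pkl','rb'));t=s['tcp_pos'];print(t,s['qpos'].round(2),s['contact_force'],s['opening'])
print(shift(s,565.4-t[0],20.8-t[1],0))"
```

```text
time: 12.65
tcp_pos: [564.5, 25.1, 57.9]
ee_rot: [-0.0, 0.755, 0.656, -0.001]
contact_force: [-0.5, 0.3, -1.2]
opening: 49.2
[564.4848319   25.12830948  57.87454559] [-0.94  0.44  1.03  1.87 -0.42  1.08  0.11] [-0.51715707  0.28814211 -1.20593473] 49.17990880920636
[-0.0042  0.0015  0.    ]
```

View pics/w8.png

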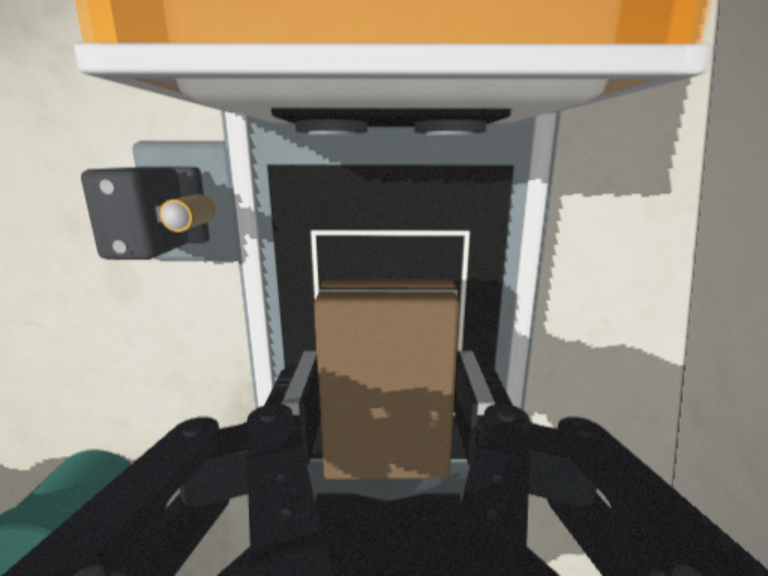

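```bash
python3 -m handwheel '[{"x":-0.002,"y":0.0015,"z":0.01,"twist":0},{"x":0,"y":0,"z":0.012,"twist":0},{"x":0,"y":0,"z":0.008,"twist":0},{"x":0,"y":0,"z":0.004,"twist":0},{"x":0,"y":0,"z":0.003,"twist":0},{"x":0,"y":0,"z":0.001,"twist":0},{"x":0,"y":0,"z":0,"twist":0},{"x":0,"y":0,"z":0,"twist":0}]'
python3 snap.py wrist w9
```

```text
time: 13.7
tcp_pos: [566.9, 24.3, 21.0]
ee_rot: [0.0, 0.754, 0.656, 0.0]
contact_force: [-0.1, -0.7, -1.5]
opening: 49.1
```

View pics/w9.png

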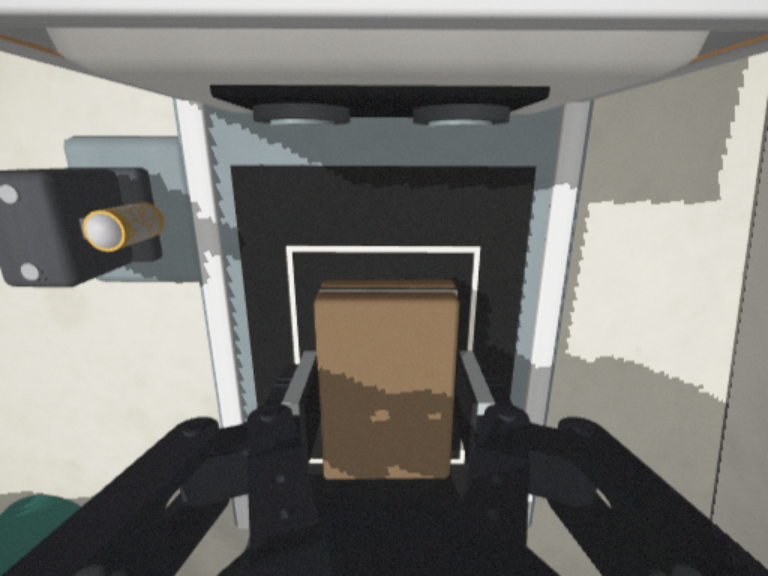

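```bash
python3 - <<'E'
from h import *
s,d=pickle.load(open('pics/w9.pkl','rb')); t=s['tcp_pos']; M=q(s['ee_rot']).as_matrix()
c=np.array([M.T@(onz(d,u/1.5,v/1.5,27,s)-t) for u,v in [(290,249),(477,249),(462,461),(312,461)]]).round(1); print('outline',c[:,:2].tolist(),c.mean(0))
bz=t[2]+11
for z in (bz,bz+8): print('mould front bottom',[(M.T@(onz(d,u/1.5,v/1.5,z,s)-t)).round(1)[:2].tolist() for u,v in [(322,281),(456,281)]])
print('top',[(M.T@(onz(d,u/1.5,v/1.5,bz+22,s)-t)).round(1)[:2].tolist() for u,v in [(316,296),(459,296),(451,477),(324,477)]])
E
```

```text
outline [[45.6, -36.2], [45.6, 35.3], [-53.5, 35.3], [-53.4, -33.5]] [-3.925  0.225 -5.975]
mould front bottom [[34.3, -23.8], [34.3, 27.1]]
mould front bottom [[36.8, -22.4], [36.8, 25.7]]
top [[36.0, -22.3], [36.0, 24.4], [-37.3, 25.4], [-37.3, -23.2]]
```

Mould centred within about 2 mm, with 10 mm of margin. I lower the last 5 mm gently.

```bash
python3 -m handwheel '[{"x":0,"y":-0.001,"z":0.002,"twist":0},{"x":0,"y":0,"z":0.001,"twist":0},{"x":0,"y":0,"z":0.001,"twist":0},{"x":0,"y":0,"z":0.0005,"twist":0},{"x":0,"y":0,"z":0.0005,"twist":0},{"x":0,"y":0,"z":0,"twist":0},{"x":0,"y":0,"z":0,"twist":0},{"x":0,"y":0,"z":0,"twist":0}]'
```

```text
time: 14.75
tcp_pos: [565.8, 24.4, 16.1]
ee_rot: [-0.0, 0.755, 0.656, 0.0]
contact_force: [-2.9, 0.4, 4.0]
opening: 49.1
```

Contact: force went from -1.5 to +4 N. I release and lift.

```bash
python3 -m handwheel '[{"x":0,"y":0,"z":0,"twist":0},{"x":0,"y":0,"z":0,"twist":0},{"x":0,"y":0,"z":0,"twist":0},{"x":0,"y":0,"z":0,"twist":0},{"x":0,"y":0,"z":0,"twist":0},{"x":0,"y":0,"z":-0.02,"twist":0},{"x":0,"y":0,"z":-0.03,"twist":0},{"x":0,"y":0,"z":-0.03,"twist":0}]' 0.07
python3 -m handwheel '[{"x":0,"y":0,"z":-0.04,"twist":0},{"x":0,"y":0,"z":-0.04,"twist":0},{"x":0,"y":0,"z":-0.04,"twist":0},{"x":0,"y":0,"z":-0.02,"twist":0},{"x":-0.02,"y":0,"z":0,"twist":0},{"x":-0.02,"y":0,"z":0,"twist":0},{"x":0,"y":0,"z":0,"twist":0},{"x":0,"y":0,"z":0,"twist":0}]'
python3 snap.py wrist w10; python3 -c "
from h import *
s,d=pickle.load(open('pics/w10.pkl','rb'));t=s['tcp_pos'];print(t,s['qpos'].round(2),s['contact_force'],s['opening'])"
```

```text
time: 15.75
tcp_pos: [566.1, 24.1, 98.0]
ee_rot: [0.0, 0.755, 0.656, 0.0]
contact_force: [0.1, 0.6, 0.6]
opening: 70.0
time: 16.75
tcp_pos: [559.7, -15.3, 235.0]
ee_rot: [-0.001, 0.755, 0.656, -0.0]
contact_force: [0.2, 0.1, 0.3]
opening: 70.0
[559.71333641 -15.27446465 234.97923681] [-1.03  0.21  1.16  1.68 -0.2   1.38  0.02] [0.164691   0.12794499 0.26002736] 69.9886535855546
```

View pics/w10.png

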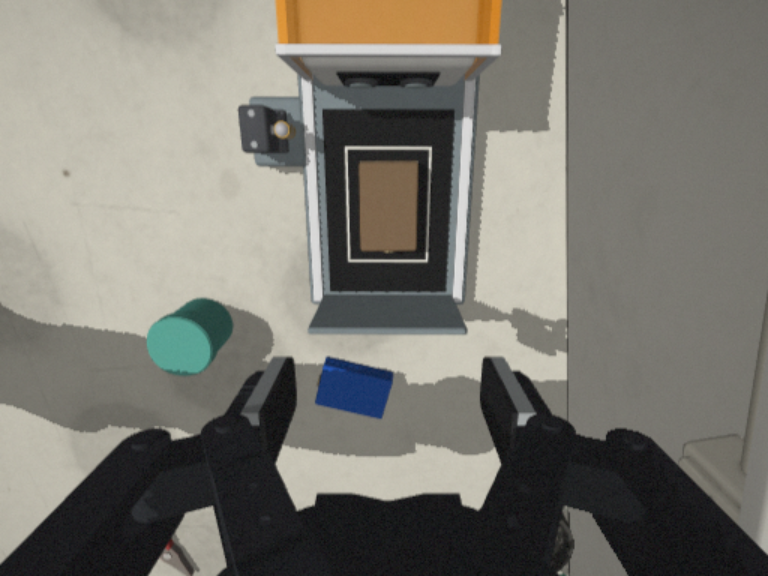

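The mould lies flat at (359–419, 160–252), centred in the outline (347–431, 148–261). Next I close the fingers and go behind the handle on its +y side.

```bash
python3 - <<'E'
from h import *
from bench import sensors
s=sensors.state(); t=s['tcp_pos']; print(shift(s,599-t[0],252.5-t[1],0))
E
```

```text
[ 0.2701  0.0018 -0.    ]
```

```bash
python3 -m handwheel '[{"x":0.03,"y":0,"z":0,"twist":0},{"x":0.05,"y":0,"z":0,"twist":0},{"x":0.055,"y":0,"z":0,"twist":0},{"x":0.055,"y":0,"z":0,"twist":0},{"x":0.05,"y":0.002,"z":0,"twist":0},{"x":0.03,"y":0,"z":0,"twist":0},{"x":0,"y":0,"z":0,"twist":0},{"x":0,"y":0,"z":0,"twist":0}]' 0.0
python3 snap.py wrist w11; python3 snap.py top t11; python3 -c "
from h import *
s,d=pickle.load(open('pics/w11.pkl','rb'));t=s['tcp_pos'];print(t,s['qpos'].round(2),s['contact_force'],s['opening'])"
```

```text
time: 17.8
tcp_pos: [599.5, 250.8, 235.4]
ee_rot: [0.0, 0.755, 0.656, -0.001]
contact_force: [-0.8, 0.3, -0.3]
opening: -0.0
[599.47025489 250.84789388 235.41913838] [-1.17  0.45  1.01  1.45 -0.38  1.45 -0.3 ] [-0.75752587  0.25259965 -0.31648022] -0.032009964183930116
```

View pics/w11.png

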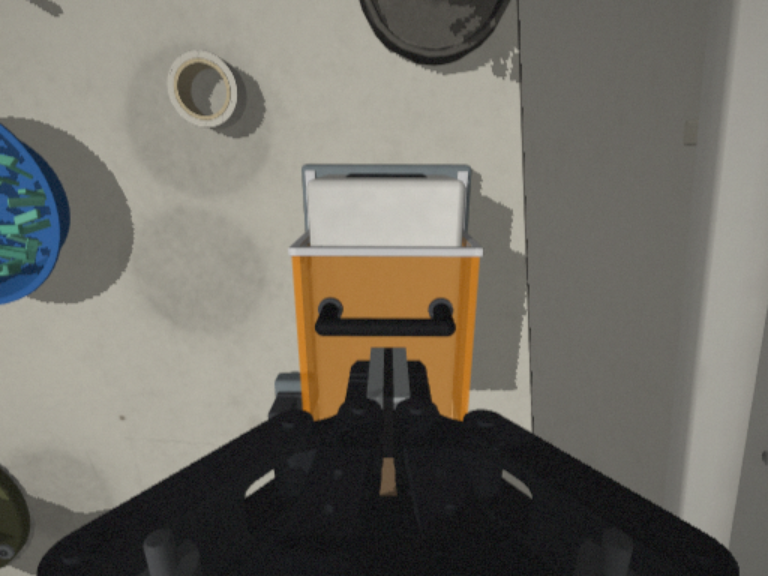

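The bar spans (320–455, 326) with the guard's +y edge at row 252. I compute where it is.

```bash
python3 - <<'E'
from h import *
s,d=pickle.load(open('pics/w11.pkl','rb')); t=s['tcp_pos']; M=q(s['ee_rot']).as_matrix()
for u,v,z in [(322,326,150),(453,326,150),(387,326,150),(292,252,117),(482,252,117),(387,252,117)]:
    p=onz(d,u/1.5,v/1.5,z,s); print((u,v),p.round(1),(M.T@(p-t)).round(1))
s,d=pickle.load(open('pics/t11.pkl','rb'))
cv2.imwrite('pics/t11z.png',cv2.resize(d['image'][130:220,150:290,::-1],None,fx=5,fy=5,interpolation=cv2.INTER_CUBIC))
# tip (front edge) from pad width 22? print proj of side/top of candidate tips
E
```

```text
(322, 326) [554.7 230.8 150. ] [-25.9 -41.6  85.5]
(453, 326) [639.2 219.  150. ] [-25.9  43.8  85.4]
(387, 326) [596.6 224.9 150. ] [-25.9   0.8  85.5]
(292, 252) [536.8 275.4 117. ] [ 15.7 -65.5 118.4]
(482, 252) [668. 257. 117.] [ 15.8  67.  118.4]
(387, 252) [602.4 266.2 117. ] [ 15.8   0.8 118.4]
```

View pics/t11z.png

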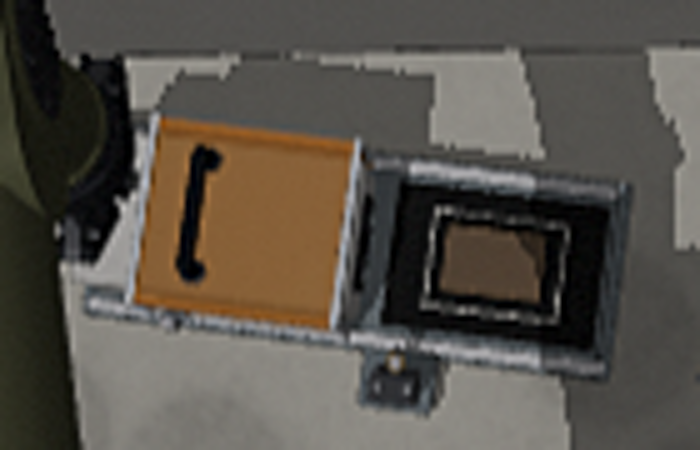

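```bash
python3 -m handwheel '[{"x":0.008,"y":0.001,"z":0.01,"twist":0},{"x":0,"y":0,"z":0.03,"twist":0},{"x":0,"y":0,"z":0.03,"twist":0},{"x":0,"y":0,"z":0.025,"twist":0},{"x":0,"y":0,"z":0.015,"twist":0},{"x":0,"y":0,"z":0.008,"twist":0},{"x":0,"y":0,"z":0,"twist":0},{"x":0,"y":0,"z":0,"twist":0}]'
python3 snap.py wrist w12; python3 snap.py side s12; python3 -c "
from h import *
s,d=pickle.load(open('pics/w12.pkl','rb'));t=s['tcp_pos'];print(t,s['qpos'].round(2),s['contact_force'],s['opening'])
s,d=pickle.load(open('pics/s12.pkl','rb'));print(proj(d,(596.6,224.9,150)),proj(d,(t[0],t[1],130)))
cv2.imwrite('pics/s12z.png',cv2.resize(d['image'][180:300,180:310,::-1],None,fx=5,fy=5,interpolation=cv2.INTER_CUBIC))"
```

```text
time: 18.9
tcp_pos: [602.4, 259.7, 118.8]
ee_rot: [0.0, 0.755, 0.656, 0.001]
contact_force: [-0.5, 0.1, 0.1]
opening: 0.2
[602.39077123 259.74275395 118.82803439] [-1.14  0.54  0.95  1.58 -0.46  1.25 -0.25] [-0.50344649  0.07213291  0.0615939 ] 0.1554059918445293
(np.float64(234.70685358921415), np.float64(224.3356063264474)) (np.float64(232.08725505604912), np.float64(238.36497605820801))
```

View pics/w12.png

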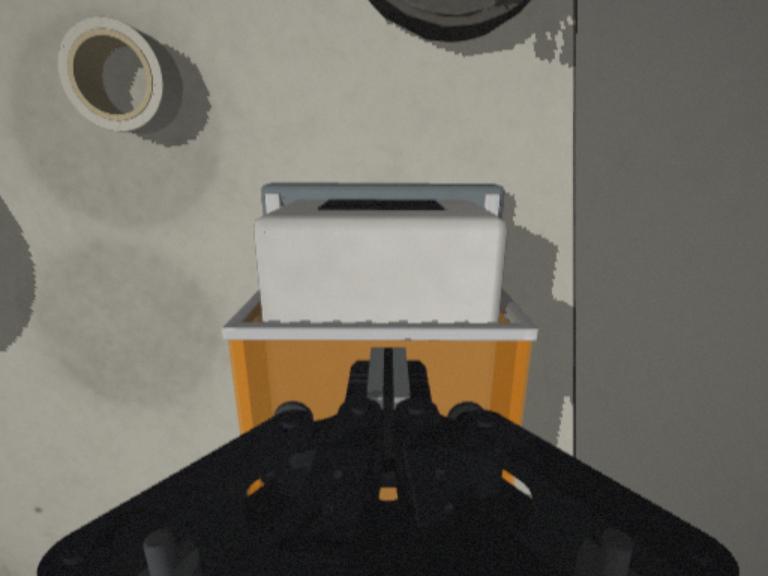

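View pics/s12z.png

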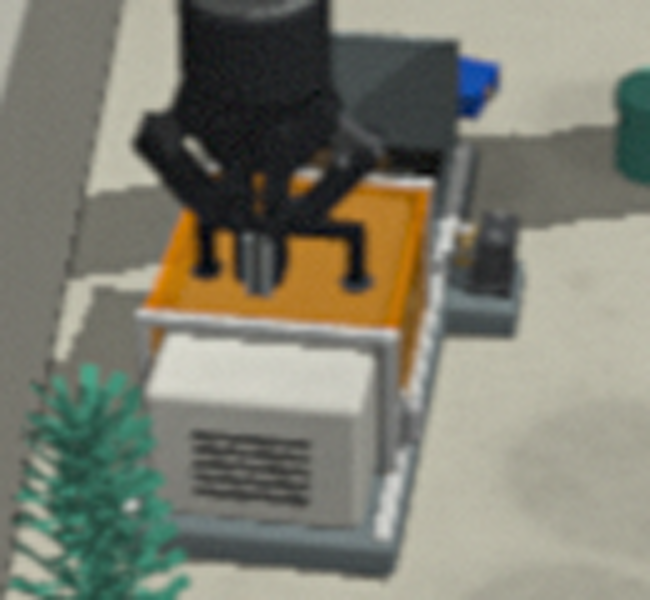

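Fingertips stand on the +y side of the bar, reaching below it without touching the guard top. I push.

```bash
python3 -m handwheel '[{"x":-0.008,"y":0,"z":0,"twist":0},{"x":-0.008,"y":0,"z":0,"twist":0},{"x":-0.012,"y":0,"z":0,"twist":0},{"x":-0.018,"y":0,"z":0,"twist":0},{"x":-0.02,"y":0,"z":0,"twist":0},{"x":-0.02,"y":0,"z":0,"twist":0},{"x":-0.018,"y":0,"z":0,"twist":0},{"x":-0.012,"y":0,"z":0,"twist":0}]'
python3 snap.py wrist w13;python3 snap.py side s13;python3 -c "
from h import *
s,d=pickle.load(open('pics/s13.pkl','rb'))
cv2.imwrite('pics/s13z.png',cv2.resize(d['image'][160:300,180:320,::-1],None,fx=4,fy=4,interpolation=cv2.INTER_CUBIC))"
```

```text
time: 20.0
tcp_pos: [585.2, 142.9, 117.9]
ee_rot: [-0.0, 0.755, 0.656, -0.0]
contact_force: [-0.8, 2.6, 1.4]
opening: 0.0
```

View pics/s13z.png

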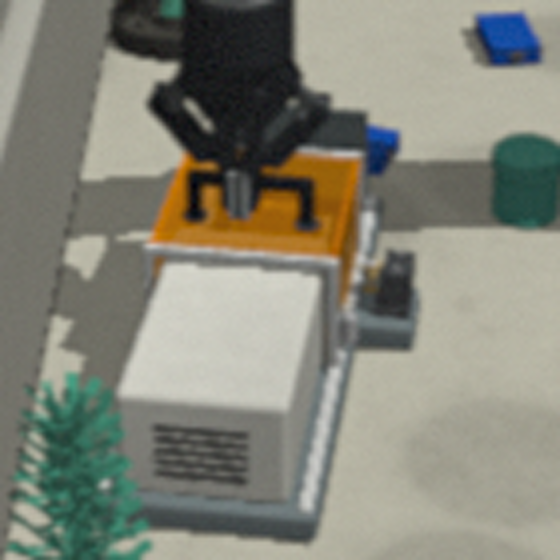

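View pics/w13.png

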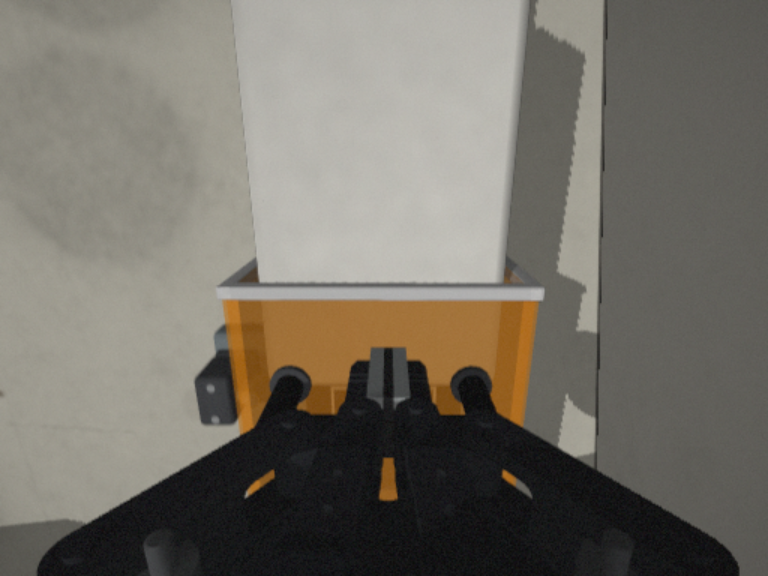

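The push works; the guard is moving squarely with the fingers against the bar. I measure the remaining travel.

```bash
python3 - <<'E'
from h import *
st=np.array([565.4,20.8]); ya=np.array([.1426,.9898])
for n,v in (('w11',252),('w13',292)):
    s,d=pickle.load(open(f'pics/{n}.pkl','rb')); t=s['tcp_pos']
    p=onz(d,380/1.5,v/1.5,117,s)[:2]; print(n,'edge Y',(p-st)@ya,'tcp Y',(t[:2]-st)@ya)
E
```

```text
w11 edge Y 248.1295239945413 tcp Y 232.5598237134108
w13 edge Y 149.64403035793777 tcp Y 123.70536316214736
```

```bash
python3 -m handwheel '[{"x":-0.012,"y":0,"z":0,"twist":0},{"x":-0.014,"y":0,"z":0,"twist":0},{"x":-0.012,"y":0,"z":0,"twist":0},{"x":-0.008,"y":0,"z":0,"twist":0},{"x":-0.005,"y":0,"z":0,"twist":0},{"x":-0.003,"y":0,"z":0,"twist":0},{"x":0,"y":0,"z":0,"twist":0},{"x":0,"y":0,"z":0,"twist":0}]'
python3 snap.py wrist w14; python3 - <<'E'
from h import *
st=np.array([565.4,20.8]); ya=np.array([.1426,.9898])
s,d=pickle.load(open('pics/w14.pkl','rb')); t=s['tcp_pos']; print('tcp Y',(t[:2]-st)@ya)
E
```

```text
time: 21.1
tcp_pos: [578.3, 91.0, 117.9]
ee_rot: [0.0, 0.754, 0.656, -0.0]
contact_force: [-0.5, 0.3, -0.3]
opening: -0.6
tcp Y 71.32069355537199
```

View pics/w14.png

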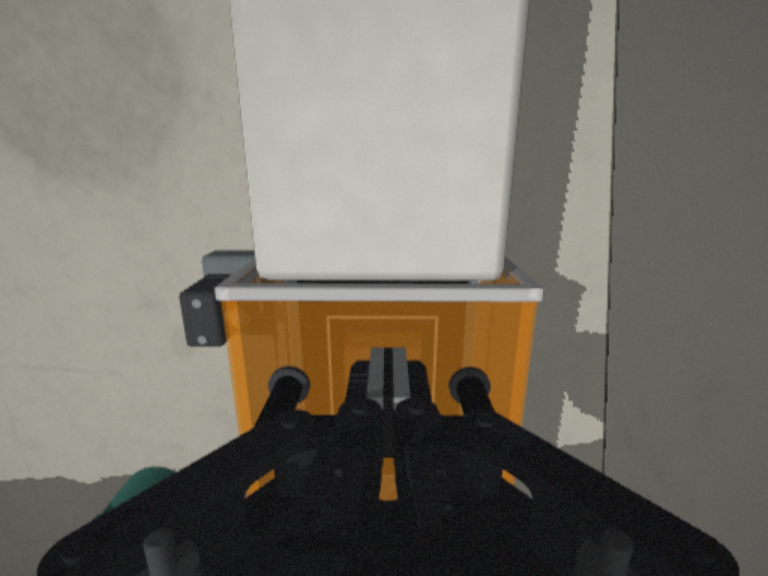

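About 22 mm left. I push slowly through the catch.

```bash
python3 -m handwheel '[{"x":-0.003,"y":0,"z":0,"twist":0},{"x":-0.003,"y":0,"z":0,"twist":0},{"x":-0.003,"y":0,"z":0,"twist":0},{"x":-0.003,"y":0,"z":0,"twist":0},{"x":-0.002,"y":0,"z":0,"twist":0},{"x":-0.002,"y":0,"z":0,"twist":0},{"x":0,"y":0,"z":0,"twist":0},{"x":0,"y":0,"z":0,"twist":0}]'
```

```text
time: 22.15
tcp_pos: [576.9, 82.0, 118.0]
ee_rot: [-0.002, 0.753, 0.658, 0.003]
contact_force: [3.3, 12.4, -1.5]
opening: -0.2
```

```bash
python3 -m handwheel '[{"x":-0.002,"y":0,"z":0,"twist":0},{"x":-0.002,"y":0,"z":0,"twist":0},{"x":0,"y":0,"z":0,"twist":0},{"x":0,"y":0,"z":0,"twist":0},{"x":0,"y":0,"z":0,"twist":0},{"x":0,"y":0,"z":0,"twist":0},{"x":0,"y":0,"z":0,"twist":0},{"x":0,"y":0,"z":0,"twist":0}]'
python3 snap.py wrist w15; python3 snap.py side s15;python3 -c "
from h import *
s,d=pickle.load(open('pics/s15.pkl','rb'))
cv2.imwrite('pics/s15z.png',cv2.resize(d['image'][160:300,180:320,::-1],None,fx=4,fy=4,interpolation=cv2.INTER_CUBIC));print(s['qpos'].round(2))
st=np.array([565.4,20.8]); ya=np.array([.1426,.9898]);print((s['tcp_pos'][:2]-st)@ya)
"
```

```text
time: 23.15
tcp_pos: [576.9, 81.9, 118.1]
ee_rot: [-0.003, 0.752, 0.659, 0.005]
contact_force: [3.7, 17.8, -2.6]
opening: 0.1
[-1.03  0.38  1.04  1.78 -0.37  1.18 -0.01]
62.071231748183024
```

View pics/s15z.png

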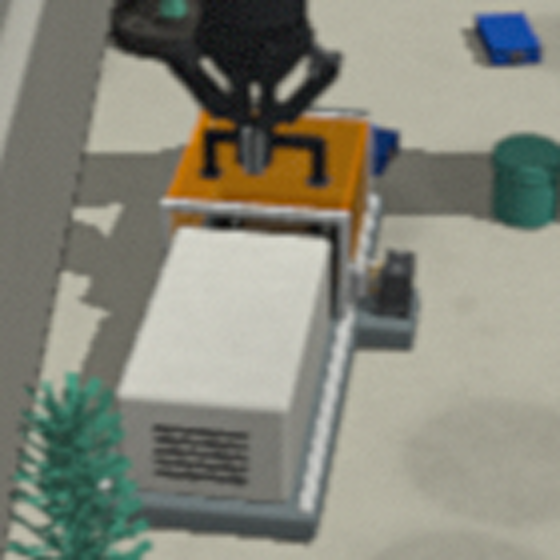

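View pics/w15.png

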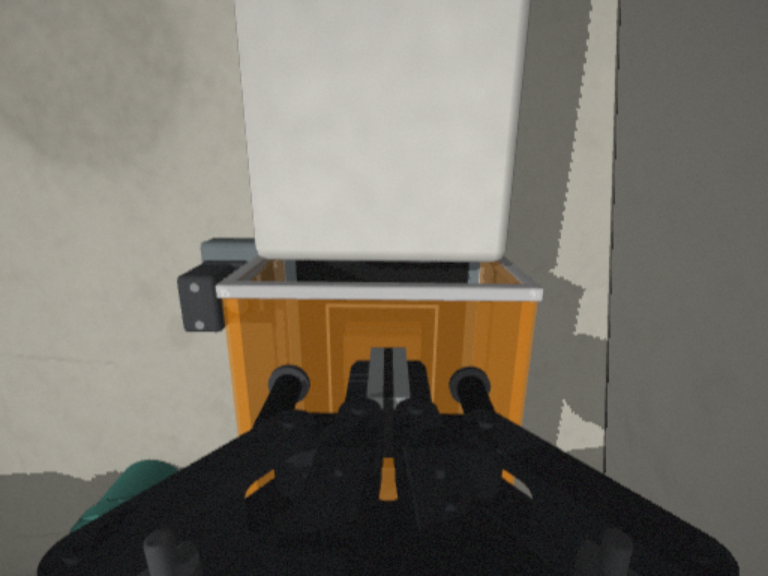

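Stalled on the catch at about 18 N, roughly 13 mm from shut. I increase the push gradually.

```bash
python3 -m handwheel '[{"x":-0.002,"y":0,"z":0,"twist":0},{"x":-0.002,"y":0,"z":0,"twist":0},{"x":0,"y":0,"z":0,"twist":0},{"x":0,"y":0,"z":0,"twist":0},{"x":0,"y":0,"z":0,"twist":0},{"x":0,"y":0,"z":0,"twist":0},{"x":0,"y":0,"z":0,"twist":0},{"x":0,"y":0,"z":0,"twist":0}]'
```

```text
time: 24.25
tcp_pos: [574.6, 67.0, 117.7]
ee_rot: [0.0, 0.755, 0.656, -0.0]
contact_force: [0.4, -0.4, 0.3]
opening: 0.1
```

It went through: TCP moved 15 mm and the force dropped to zero. I back off, lift and inspect.

```bash
python3 -m handwheel '[{"x":0.006,"y":0,"z":0,"twist":0},{"x":0.012,"y":0,"z":0,"twist":0},{"x":0,"y":0,"z":-0.02,"twist":0},{"x":0,"y":0,"z":-0.04,"twist":0},{"x":0,"y":0,"z":-0.04,"twist":0},{"x":0,"y":0,"z":-0.04,"twist":0},{"x":0,"y":0,"z":-0.02,"twist":0},{"x":0,"y":0,"z":0,"twist":0}]'
python3 snap.py wrist w16; python3 snap.py side s16; python3 snap.py top t16; python3 -c "
from h import *
s,d=pickle.load(open('pics/s16.pkl','rb'))
cv2.imwrite('pics/s16z.png',cv2.resize(d['image'][140:360,160:340,::-1],None,fx=2.7,fy=2.7,interpolation=cv2.INTER_CUBIC))"
```

```text
time: 25.25
tcp_pos: [578.0, 85.3, 279.2]
ee_rot: [0.0, 0.754, 0.656, 0.001]
contact_force: [0.6, -0.1, -0.4]
opening: 0.1
```

View pics/w16.png

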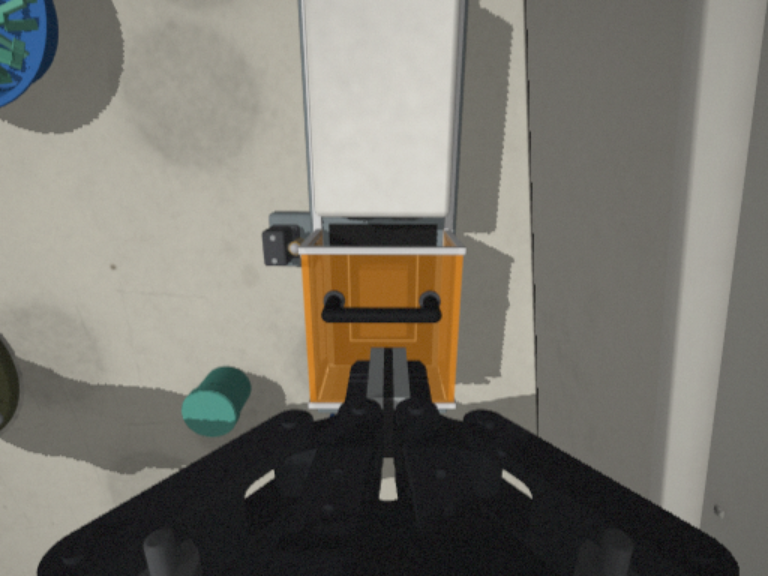

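View pics/s16z.png

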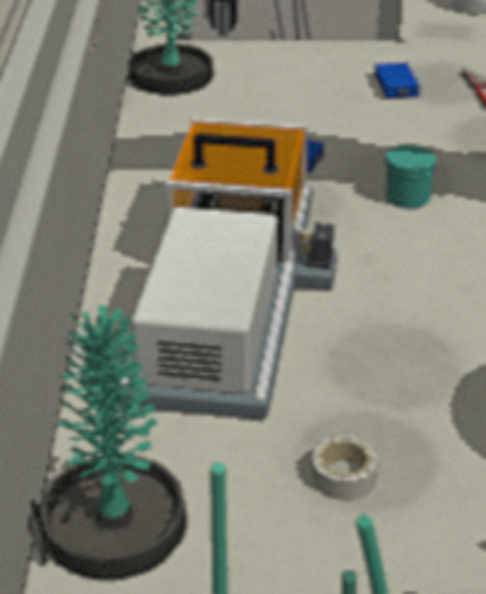

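View pics/t16.png

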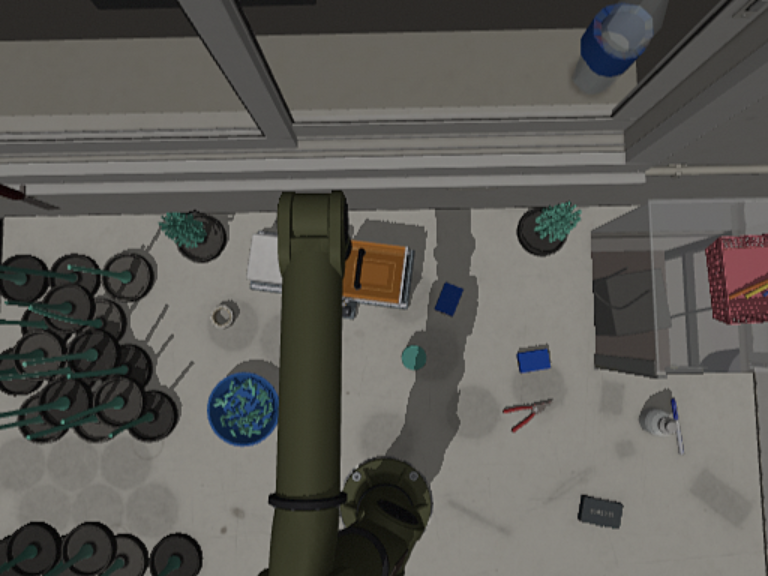

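The guard is over the bay in all views, and the jar, tape and trees are in place. I measure the guard's joint position and confirm it holds.

```bash
python3 snap.py wrist w17; python3 - <<'E'
from h import *
st=np.array([565.4,20.8]); ya=np.array([.1426,.9898])
for n in ('w16','w17'):
    s,d=pickle.load(open(f'pics/{n}.pkl','rb'))
    f=lambda u,v,z:(onz(d,u/1.5,v/1.5,z,s)[:2]-st)@ya
    print(n,'bar Y-30',f(381,314,150)-30,'edge+',f(382,250,117)-75,'edge-',f(330,405,117)+75, 'roller Y',f(293,248,55))
s,d=pickle.load(open('pics/w17.pkl','rb'))
# wall position check
cv2.imwrite('pics/w17z.png',cv2.resize(d['image'][130:280,165:325,::-1],None,fx=4,fy=4,interpolation=cv2.INTER_CUBIC))
for n in('top0','t16'):
    s,d=pickle.load(open(f'pics/{n}.pkl','rb')); h=cv2.cvtColor(d['image'],cv2.COLOR_RGB2HSV)
    m=((h[...,0]>75)&(h[...,0]<98)&(h[...,1]>70)); m[:,:255]=0;m[:225]=0;m[260:]=0;m[:,300:]=0
    print(n,[cv2.minEnclosingCircle(c) for c in comps(m)])
E
```

```text
w16 bar Y-30 0.8092001930867596 edge+ -1.8875228753355486 edge- 3.0284430969211087 roller Y 60.839552358637995
w17 bar Y-30 1.5739984484046374 edge+ -1.6528714267494138 edge- 4.212687970541509 roller Y 60.841939972284365
top0 [((275.5322570800781, 237.88710021972656), 8.244701385498047)]
t16 [((275.5, 237.9166717529297), 8.25178050994873)]
```

View pics/w17z.png

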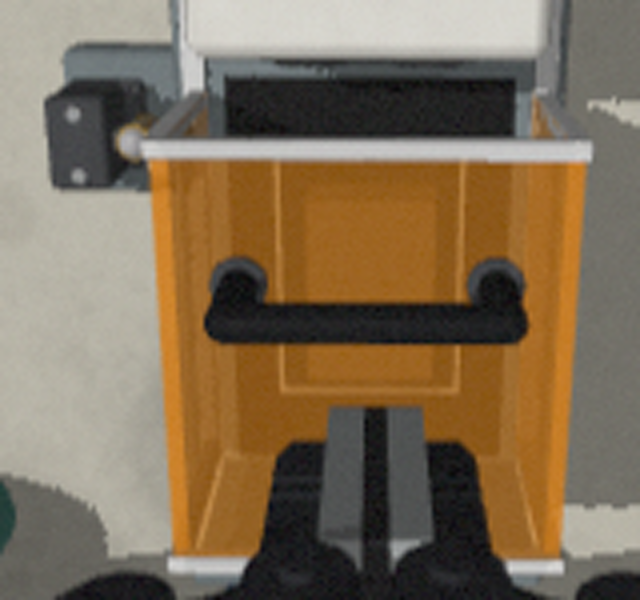

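Guard at 0 ± 2 mm with the catch holding; the mould shows inside the outline through the amber. I hand in.

```bash
python3 -c "
from bench import bot,sensors
print(sensors.state()['contact_force'],sensors.state()['time']); print(bot.job_done())"
```

```text
[ 0.16714185 -0.25839935 -0.16884575] 25.45
the job is handed in; nothing more can be done
None
```

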